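# Ready the cap torque tester for the next bottle

### The arm

A 6-joint arm with a two-finger parallel gripper is mounted at the origin on the work surface. World frame = base frame: x ahead of the robot, y to its left, z up, the work surface at z = 0. Lengths are in m, angles in degrees, forces in N, time in s.
With the tool pointing down it reaches from about 0.35 to 0.875 m from the base axis. Payload 4.2 kg.
Tool frame: the origin (TCP) lies on the centre line of the jaws, within the pads' length; the fingertips stand r.tip_extent ahead of it and the grasp point (between the pads) lies 11 mm behind it (r.tip_extent is the distance from the TCP to the fingertips, in m); z points along the fingers, y is the line along which they close (so a half turn about z gives the same grasp; the last joint's range is limited). The gripper opens to 87 mm and grips with 3 to 60 N. Pads are 19 mm wide; open, the fingers measure 117 mm over their backs; the gripper's body (75 mm by 190 mm) begins 51 mm behind the grasp point.
Start: joints at [-55.485, 22.042, 0.453, 0, -68.411, -14.817], TCP at [0.211, -0.588, 0.231] pointing down, gripper open.
Joint ranges: [-179.83, 179.83], [-69.29, 118.12], [-61.27, 80.66], [-181.25, 117.63], [-171.15, -9.14], [-177.46, 177.46]. Speed limits (degrees/s): [159.86, 159.86, 180, 180, 180, 180].

### API

Orientations are given as a 3x3 rotation matrix whose columns are the frame's x, y, z axes.
In Python, from station import r gives the robot as it stands.
- The arm moves only by the shell command python3 -m jog 'ROWS'. ROWS is text: rows parted by semicolons, each of 5 numbers parted by spaces: the opening, from 0 (shut) to 1 (fully open), then the shift along the world's x, y, z in mm, then the turn about the world's z in degrees. In form: hand dx dy dz roll; .... A call has 1 to 5 rows; each row shifts and turns the commanded pose from where the row before left it; what a row does not reach is not made up. A row lasts 1/8 s, in which the tool goes at most 62.5 mm and 10.7 degrees, less where a joint would pass 70% of its speed; a pose out of reach is approached as far as the arm can. A call is refused whole if a number of a shift passes 62.5 or a number of a turn 10.7, either way. A call with a gripper value outside its range is refused whole. The fingers move at their own pace and stop on an object; the grip force is fixed at half the most. Time passes only in rows, so rows that do not move let the fingers close. It gives the time, the measured TCP pose, the force, the opening and the grip force at its end, in the units of the state.
- r.sense(): the state, without advancing time (a new reading comes with each control period).
- r.capture(name): name is "scene" or "top"; returns a dict with "pixels" (384x512x3 uint8, red, green, blue), "fovy" (degrees; the focal length in pixels is half the picture's height over the tangent of half this angle, whatever the lens; pixels are square), "cx", "cy" (the principal point, pixels), "k1" (the pictures are not rectified: a ray, as slopes to the right and down, at radius r is drawn at 1 + k1 r^2 times it, then the intrinsics apply), "origin" and "orientation" of the camera in the world. Camera axes: x right, y down, z forward; pixel columns grow to the right and rows downward; lengths in m; the calibration is good to about 2 mm. A picture is of the moment at which its call begins. There is no depth.
- r.finish_job(): hands the job in; it is judged then, once.
The state is a dict: "time_s": time; "joints": joint angles; "joint_velocities": joint speeds; "effort": joint torques, N m; "tcp_pos": TCP position; "ee_rot": TCP orientation; "wrist_force": force on the tool from outside, world axes, zero at the start; "moment": the same for the moment, N m; "gripper_width": opening from 0.0 (shut) to 1.0 (fully open); "gripper_force": force on a finger pad.
Only numpy, scipy, OpenCV 4.12 (cv2) and the standard library are available. Lean on these libraries where they do the work, as an engineer would, in place of code of your own. Each camera call takes 0.05 s, during which the arm holds its last target. There are 200 camera calls.

### The job

Get the cap torque tester ready for the next sample: clear every spent closure, whole or broken, off it into the scrap bin, then stand the capped bottle from the tray upright on the sample plate between the four pins. Once the bottle stands there, and not before, turn the reset knob anticlockwise until the peak pointer is back at its zero stop. Leave the beaker and the dish of petals where they are.

Things in the scene. Friction and masses are not known exactly. Their poses are not given: they have to be found in the camera images.
- tester: bench cap-torque tester, fixed: pale grey housing 260 mm (local x) by 360 mm (local y), front to local -x; origin at the centre of its underside. Its flat steel deck is 85 mm up, with a lip 6 mm wide, 8 mm high along all four edges. On it: a round sample plate flush with the deck with four pins (jig), and a round dial 124 mm across, its clear cover 8 mm above the deck (knob_grip)
- jig (a point): centre of the round sample plate's top, level with the deck, at (+30, +85, +85) mm in the tester's frame, axes as the tester's. Four fixed black rubber-sleeved pins, 14 mm thick, 40 mm tall, stand at (+-30.5, +-30.5) mm round it; the 62 mm bottle stands between them with about 5 mm of play to each pin
- knob_grip (a point): on the dial's vertical axis at mid-height of the reset knob, at (+30, -85, +107) mm in the tester's frame; turns with the knob. The knob is a black bar 36 mm long (local x), 12 mm thick (local y), 20 mm tall, top 117 mm above the bench, underside 4 mm above the dial cover. The peak pointer, a slim black arrow under the cover, and a white line on the bar point to local +x
- peak (a joint): angle of reset knob and peak pointer, rad: 0 at the zero stop, where the pointer points to the tester's local +x (away from its front) beside a brass stop pin; grows clockwise seen from above, up to 4.72. Turned back anticlockwise seen from above. Drags with 0.04 N m, stays where it is left, hard stop at 0
- bin: scrap bin, open pale grey plastic box 160 x 160 mm, 100 mm tall, walls 4 mm, fixed; origin at the centre of its underside. Stands to the left or right of the tester
- tray: shallow steel sample tray 150 x 150 mm, rim 18 mm high, fixed; origin at the centre of its underside. Stands on the other side of the tester from the bin
- bottle: the next sample: amber glass bottle, blank paper label, black screw cap, 125 mm tall, about 0.26 kg, standing on the tray; body 62 mm across up to 82 mm, neck 32 mm, cap 39 mm across from 99 to 125 mm above its origin (centre of its underside); z up. Can be carried by its cap from above
- cap0: spent screw closure, plain black plastic, 39 mm across, 26 mm tall, about 14 g; origin at the centre of its underside, z along its axis. At the start it lies upright on the tester's deck, or is absent (None)
- half0: half of a split screw closure, plain black plastic, 10 g, 26 mm tall: half-round in plan, 38 mm along its flat split face (local y), 20 mm deep (local x: split face at -10 mm, curved skirt out to +10 mm); origin mid-footprint on its underside, z up. Grips best across the 20 mm. At the start it lies upright on the tester's deck, or is absent (None)
- cap1: spent screw closure, plain black plastic, 39 mm across, 26 mm tall, about 14 g; origin at the centre of its underside, z along its axis. At the start it lies upright on the tester's deck, or is absent (None)
- half1: half of a split screw closure, plain black plastic, 10 g, 26 mm tall: half-round in plan, 38 mm along its flat split face (local y), 20 mm deep (local x: split face at -10 mm, curved skirt out to +10 mm); origin mid-footprint on its underside, z up. Grips best across the 20 mm. At the start it lies upright on the tester's deck, or is absent (None)
- cap2: spent screw closure, plain black plastic, 39 mm across, 26 mm tall, about 14 g; origin at the centre of its underside, z along its axis. At the start it lies upright on the tester's deck, or is absent (None)
- half2: half of a split screw closure, plain black plastic, 10 g, 26 mm tall: half-round in plan, 38 mm along its flat split face (local y), 20 mm deep (local x: split face at -10 mm, curved skirt out to +10 mm); origin mid-footprint on its underside, z up. Grips best across the 20 mm. At the start it lies upright on the tester's deck, or is absent (None)
- beaker: bystander: empty glass beaker 72 mm across the rim, 95 mm tall, beyond the bin or tray; origin at the centre of its underside; not part of the job
- dish: bystander: glass dish 90 mm across, 15 mm tall, with dried orange petals, beyond the bin or tray; origin at the centre of its underside; not part of the job

How it is judged (in metres and radians):
On the way, in this order (a step that is already met when the one before it is completed fails the run):
1. every spent closure is in the scrap bin (x of cap0 in the frame of bin between -0.077 and 0.077 m and y of cap0 in the frame of bin between -0.077 and 0.077 m and z of cap0 in the frame of bin between -0.005 and 0.09 m and x of half0 in the frame of bin between -0.077 and 0.077 m and y of half0 in the frame of bin between -0.077 and 0.077 m and z of half0 in the frame of bin between -0.005 and 0.09 m and x of cap1 in the frame of bin between -0.077 and 0.077 m and y of cap1 in the frame of bin between -0.077 and 0.077 m and z of cap1 in the frame of bin between -0.005 and 0.09 m and x of half1 in the frame of bin between -0.077 and 0.077 m and y of half1 in the frame of bin between -0.077 and 0.077 m and z of half1 in the frame of bin between -0.005 and 0.09 m and x of cap2 in the frame of bin between -0.077 and 0.077 m and y of cap2 in the frame of bin between -0.077 and 0.077 m and z of cap2 in the frame of bin between -0.005 and 0.09 m and x of half2 in the frame of bin between -0.077 and 0.077 m and y of half2 in the frame of bin between -0.077 and 0.077 m and z of half2 in the frame of bin between -0.005 and 0.09 m), for 0.2 s.
2. the bottle stands upright on the sample plate between the pins (horizontal distance between bottle and jig below 0.01 m and angle between bottle's own z axis and vertical below 0.08 rad and z of bottle in the frame of jig between -0.004 and 0.004 m and linear speed of bottle below 0.03 m/s), for 0.3 s.
3. the peak pointer is back at its zero stop (value of joint peak below 0.06 rad), for 0.2 s.
At the end, for the whole second after the job is handed in: All spent closures lie in the scrap bin below its rim; the bottle stands on the sample plate between the four pins, its axis within 10 mm of the plate's centre, within 0.08 rad of upright, its foot within 4 mm of the plate's height, at rest; the peak pointer is within 0.06 rad of its zero stop (all of step 1 and all of step 2 and value of joint peak below 0.06 rad); the robot touches nothing.
It fails at once if the beaker is pushed more than 4 cm or tipped over (distance of beaker from where it was at the start of the episode above 0.04 m or angle between beaker's own z axis and vertical above 0.6 rad).
It fails at once if the dish of petals is pushed more than 4 cm or tipped over (distance of dish from where it was at the start of the episode above 0.04 m or angle between dish's own z axis and vertical above 0.6 rad).
Of cap0, half0, cap1, half1, cap2, half2 only 4 to 6 are there at a start; the rules pass over those that are not, and their reading is None.
At some moment in a run one of cap0, half0, cap1, half1, cap2, half2 may be knocked a few centimetres aside while the robot is not near it.
It also fails if it takes over 208 s, if anything falls off the work surface, if the arm or the gripper's body presses on something with over 40 N, if the wrist force passes 120 N, or if a joint passes its speed limit or range.

## Working session

There is one attempt and no reset: what is moved stays moved. The work goes in short steps, Python scripts to look and compute and a shell command to move; the robot and the scene stay as the last step left them, time stands still between calls to the robot, and variables do not carry over. Pictures are saved under pics/ and viewed, at most 14 in all, crops included, and the job is handed in when it is done.

```bash
mkdir -p pics; ls
python3 - <<'E'
from station import r
import cv2,pickle
print(r.sense(), r.tip_extent)
for n in("scene","top"):
    c=r.capture(n); pickle.dump(c,open(n+".pkl","wb")); cv2.imwrite(f"pics/{n}0.png",cv2.resize(c["pixels"][:,:,::-1],(768,576),interpolation=cv2.INTER_CUBIC))
    print({k:v for k,v in c.items() if k!="pixels"})
E
```

```text
pics
{'time_s': 0.0, 'joints': array([-5.54842953e+01,  2.20894681e+01,  3.80011428e-01, -3.06945745e-02,
       -6.84096803e+01, -1.48194057e+01]), 'joint_velocities': array([-0.07714557, -0.03357802, -0.16441544, -0.09425482, -0.01176387,
        0.08691204]), 'effort': array([-3.62061955e-04, -3.90667319e+01,  1.87401456e+01,  4.21989262e+00,
        1.09139574e-02, -2.00606896e-04]), 'tcp_pos': array([ 0.21050681, -0.5878643 ,  0.22947036]), 'ee_rot': array([[-9.41558893e-01, -3.36847535e-01, -7.67739517e-04],
       [-3.36848406e-01,  9.41556779e-01,  1.99552663e-03],
       [ 5.06821191e-05,  2.13751768e-03, -9.99997714e-01]]), 'wrist_force': array([-0.07630525,  0.51348241,  0.373237  ]), 'moment': array([-0.00649557, -0.01186873, -0.02408834]), 'gripper_force': 0.0, 'gripper_width': 0.9985739235350907} 0.008
{'fovy': 43.74740452928653, 'cx': 265.4932073788577, 'cy': 187.16436116421454, 'k1': 0.045704985247196656, 'origin': array([ 1.43860485, -0.00323693,  0.8682143 ]), 'orientation': array([[ 0.04170072,  0.67788698, -0.73398249],
       [ 0.99912551, -0.03053037,  0.02856758],
       [-0.00304317, -0.73453192, -0.67856732]])}
{'fovy': 43.57517217094545, 'cx': 262.432991892499, 'cy': 195.63920644412786, 'k1': 0.00753429970431718, 'origin': array([ 0.46874501, -0.00477265,  1.58449873]), 'orientation': array([[ 0.00494195, -0.99813714,  0.06080975],
       [-0.99998467, -0.00478099,  0.00279203],
       [-0.0024961 , -0.06082261, -0.99814547]])}
```

View pics/scene0.png

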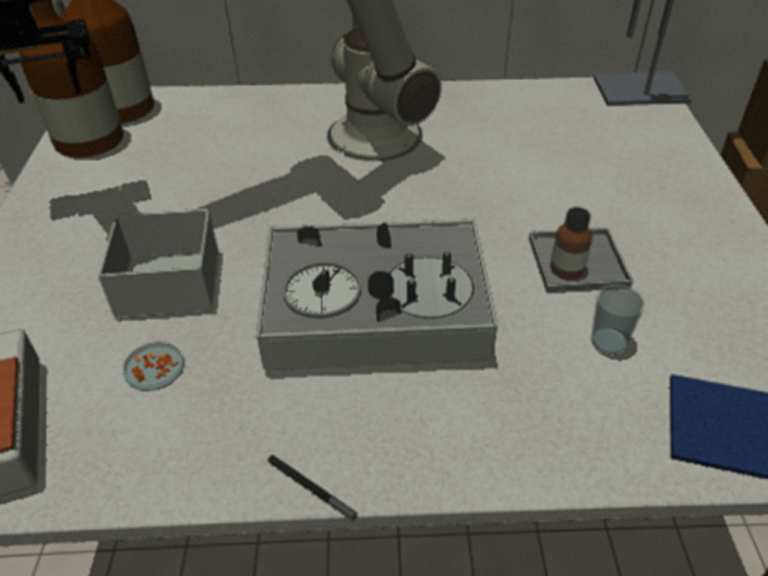

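View pics/top0.png

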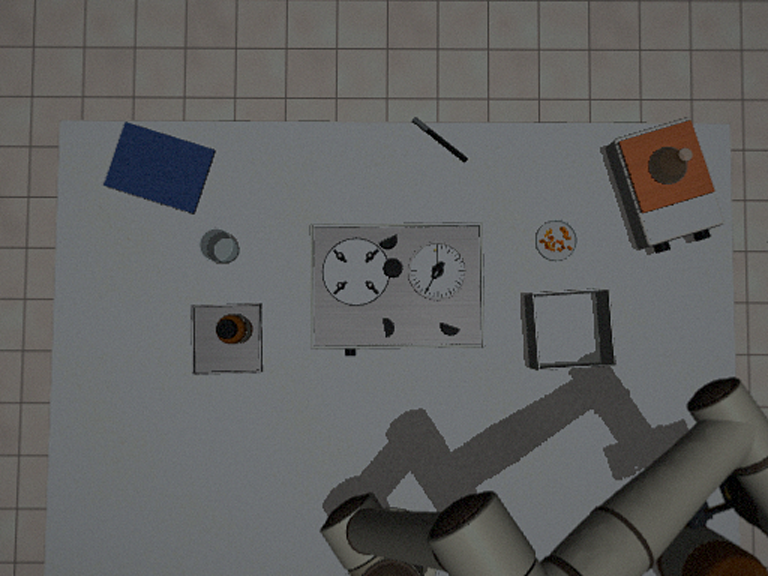

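The scene view (768-wide pictures) shows the bin at left (160,262), the tester in the middle, and the tray with the bottle at right (570,250). The top view shows one whole cap at (393,268) and three halves at (388,242), (389,327) and (449,328). The knob is at (438,270). Next I rectify the top view at closure-top height.

```bash
cat > h.py <<'E'
import numpy as np,cv2,pickle
from station import r
def cam(n,fn=None):
    c=pickle.load(open(fn,"rb")) if fn else r.capture(n); return c
def proj(c,P):
    P=np.asarray(P,float); q=(P-c["origin"])@c["orientation"]
    s=q[...,:2]/q[...,2:]; k=1+c["k1"]*(s**2).sum(-1,keepdims=True)
    f=c["pixels"].shape[0]/2/np.tan(np.radians(c["fovy"]/2))
    return s*k*f+[c["cx"],c["cy"]]
def ray(c,uv,z):
    f=c["pixels"].shape[0]/2/np.tan(np.radians(c["fovy"]/2))
    d=(np.asarray(uv,float)-[c["cx"],c["cy"]])/f; s=d.copy()
    for _ in range(10): s=d/(1+c["k1"]*(s**2).sum(-1,keepdims=True))
    v=np.concatenate([s,np.ones(s.shape[:-1]+(1,))],-1)@c["orientation"].T
    return (c["origin"]+v*((z-c["origin"][2])/v[...,2:]))[...,:2]
def ortho(c,z,x0,x1,y0,y1,mm=1.0):
    # rows: x from x1 down to x0 ; cols: y from y1 to y0 (left=+y)
    X,Y=np.meshgrid(np.arange(x1,x0,-mm/1000),np.arange(y1,y0,-mm/1000),indexing="ij")
    uv=proj(c,np.stack([X,Y,np.full_like(X,z)],-1)).astype(np.float32)
    return cv2.remap(c["pixels"],uv[...,0],uv[...,1],cv2.INTER_CUBIC)
E
python3 - <<'E'
from h import *
c=cam("top","top.pkl")
print(ray(c,np.array([[312,224],[482,224],[484,346],[311,347]])/1.5,0.09))
im=ortho(c,0.111,0.39,0.69,-0.22,0.2,0.55)
im=cv2.convertScaleAbs(im,alpha=1.7)
print(im.shape);cv2.imwrite("pics/o1.png",im[:,:,::-1])
E
```

```text
[[ 0.70445584  0.17082333]
 [ 0.70606893 -0.1844668 ]
 [ 0.45183723 -0.18796706]
 [ 0.44799253  0.16986198]]
(546, 764, 3)
```

View pics/o1.png

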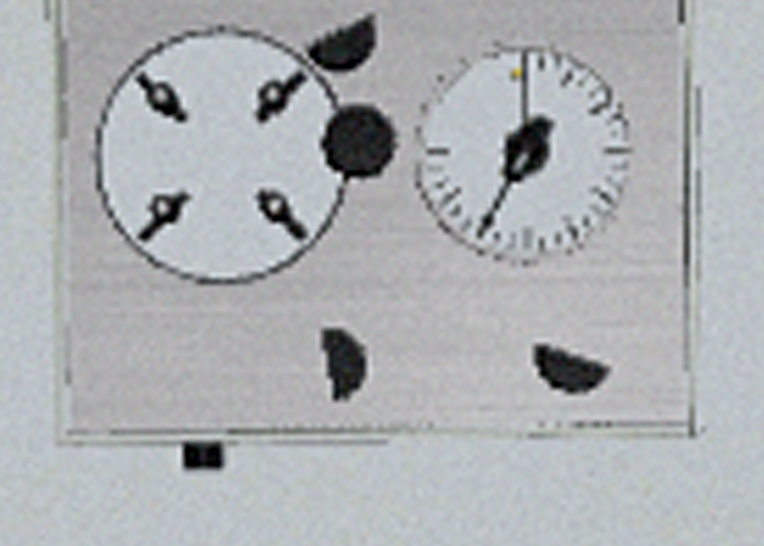

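The rectified view (0.55 mm/px) shows the cap at (360,142), and halves at (345,42), (345,364) and (572,369). Pins are near (163,95), (274,95), (163,207) and (275,204), and the dial is at (525,150) with its pointer at about 205° clockwise.

```bash
cat >> h.py <<'E'
def closures(c,T=None):
    mm=0.5;x0,x1,y0,y1=.44,.71,-.19,.175
    g=cv2.cvtColor(ortho(c,.111,x0,x1,y0,y1,mm),cv2.COLOR_RGB2GRAY)
    n,l,s,ct=cv2.connectedComponentsWithStats((cv2.GaussianBlur(g,(5,5),0)<55).astype(np.uint8))
    out=[]
    for i in range(1,n):
        if s[i,4]*mm*mm<250 or s[i,4]>9000: continue
        k=cv2.findContours((l==i).astype(np.uint8),cv2.RETR_EXTERNAL,cv2.CHAIN_APPROX_NONE)[0][0]
        b=cv2.boxPoints(cv2.minAreaRect(k)); B=np.stack([x1-b[:,1]*mm/1e3,y1-b[:,0]*mm/1e3],-1)
        e=B[1]-B[0],B[2]-B[1]; e=sorted(e,key=np.linalg.norm)
        ctr=np.array([x1-ct[i,1]*mm/1e3,y1-ct[i,0]*mm/1e3])
        print("box ctr",B.mean(0).round(4),"centroid",ctr.round(4),"size",[round(np.linalg.norm(v)*1e3,1) for v in e],"short axis deg",round(np.degrees(np.arctan2(e[0][1],e[0][0]))%180,1),"area",s[i,4]*mm*mm)
E
python3 - <<'E'
from h import *
c=cam("top","top.pkl"); closures(c)
def im2w(p,z): # o1 pixel->world at z
    p=np.asarray(p,float); P=np.stack([.69-p[:,1]*.55e-3,.2-p[:,0]*.55e-3,np.full(len(p),.111)],-1)
    return ray(c,proj(c,P),z)
pins=im2w([[162,95],[274,95],[163,207],[275,204]],.125);print("pins",pins,pins.mean(0))
print("plate",im2w([[97,155],[348,155],[222,28],[222,283]],.085))
print("dial",im2w([[415,150],[632,150],[525,46],[525,262]],.093))
print("ptr",im2w([[487,230],[525,50]],.093))
print("bin rim outer",ray(c,np.array([[521,293],[608,290],[613,366],[526,370]])/1.5,.1))
print("tray rim",ray(c,np.array([[192,305],[263,304],[262,374],[193,374]])/1.5,.018))
im=cv2.convertScaleAbs(ortho(c,.128,.40,.60,.2,.42,.4),alpha=1.7)
im2=cv2.convertScaleAbs(ortho(c,.1,.40,.62,-.40,-.2,.4),alpha=1.7)
h=np.zeros((550,1051,3),np.uint8);h[:im.shape[0],:im.shape[1]]=im;h[:im2.shape[0],551:551+im2.shape[1]]=im2
print(im.shape,im2.shape);cv2.imwrite("pics/o2.png",cv2.resize(h[:,:,::-1],(788,412)))
E
```

```text
box ctr [0.663  0.0097] centroid [0.664  0.0105] size [np.float32(23.2), np.float32(40.5)] short axis deg 23.6 area 710.0
box ctr [0.6386 0.0471] centroid [0.6373 0.0474] size [np.float32(15.9), np.float32(34.8)] short axis deg 39.8 area 299.75
box ctr [0.6363 0.1113] centroid [0.6356 0.1108] size [np.float32(14.5), np.float32(33.3)] short axis deg 117.6 area 266.5
box ctr [0.6198 0.0038] centroid [0.613  0.0036] size [np.float32(40.5), np.float32(58.8)] short axis deg 93.1 area 1317.0
box ctr [ 0.5999 -0.088 ] centroid [ 0.607  -0.0889] size [np.float32(23.8), np.float32(54.0)] short axis deg 79.0 area 650.5
box ctr [0.5719 0.0449] centroid [0.5723 0.0459] size [np.float32(13.4), np.float32(34.3)] short axis deg 135.0 area 257.25
box ctr [0.5713 0.1111] centroid [0.5723 0.1102] size [np.float32(16.0), np.float32(32.8)] short axis deg 62.4 area 259.75
box ctr [0.4911 0.0101] centroid [0.4908 0.0111] size [np.float32(21.3), np.float32(38.6)] short axis deg 101.3 area 630.0
box ctr [ 0.4852 -0.1115] centroid [ 0.4863 -0.1121] size [np.float32(20.4), np.float32(41.3)] short axis deg 160.7 area 643.25
pins [[0.63614425 0.10980097]
 [0.63614425 0.04878625]
 [0.57512952 0.1092562 ]
 [0.57676385 0.04824147]] [0.60604547 0.07902122]
plate [[0.60714982 0.14932186]
 [0.60714982 0.00883596]
 [0.67823233 0.07935877]
 [0.53550761 0.07935877]]
dial [[ 0.60919501 -0.0285368 ]
 [ 0.60919501 -0.14934475]
 [ 0.66709375 -0.08977585]
 [ 0.54684251 -0.08977585]]
ptr [[ 0.56465751 -0.06862054]
 [ 0.66486688 -0.08977585]]
bin rim outer [[ 0.56139128 -0.26332116]
 [ 0.5684465  -0.44254733]
 [ 0.41246415 -0.45068684]
 [ 0.40333993 -0.27261879]]
tray rim [[0.53691471 0.43833538]
 [0.53983078 0.2838798 ]
 [0.38822687 0.28359568]
 [0.38752801 0.43285076]]
(500, 550, 3) (550, 500, 3)
```

View pics/o2.png

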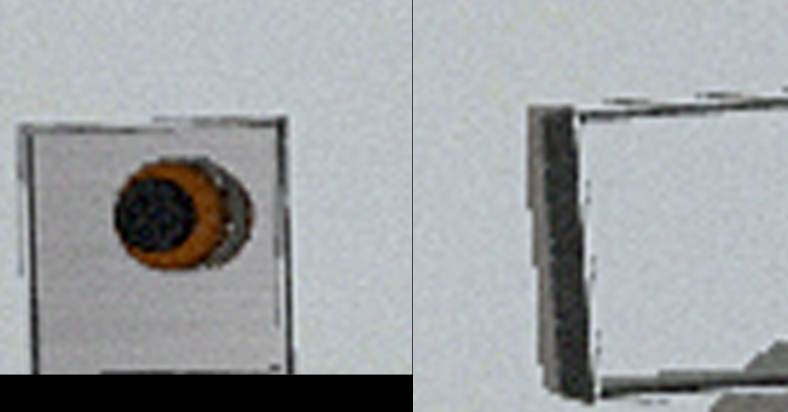

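The rectified crops show the bottle cap at (152,215) in the left panel, which is about (0.485, 0.339) in the world. The bin is centred near (0.487,-0.370). I take half C at (0.485,-0.1125) first.

```bash
python3 -m jog '0.4 27.5 47.5 0 5.1;0.4 27.5 47.5 0 5.1;0.4 27.5 47.5 0 5.1;0.4 27.5 47.5 0 5.1;0.4 27.5 47.5 0 5.1'; python3 -m jog '0.4 27.5 47.5 0 5.1;0.4 27.5 47.5 0 5.1;0.4 27.5 47.5 0 5.1;0.4 27.5 47.5 0 5.1;0.4 27.5 47.5 0 5.1'; python3 -m jog '0.4 0 0 0 0;0.4 0 0 0 0'
python3 -c "
from station import r;import numpy as np
s=r.sense();print(s['tcp_pos'],np.degrees(np.arctan2(s['ee_rot'][1,1],s['ee_rot'][0,1])),s['joints'])"
```

```text
time_s: 0.72
tcp_pos: [0.3486, -0.3492, 0.2303]
ee_rot: [[-0.703, -0.711, -0.0], [-0.711, 0.703, 0.0], [-0.0, 0.0, -1.0]]
wrist_force: [-0.1, 0.0, -0.2]
gripper_width: 0.521
gripper_force: 0.0
time_s: 1.35
tcp_pos: [0.4861, -0.1116, 0.2304]
ee_rot: [[-0.328, -0.945, -0.0], [-0.945, 0.328, 0.0], [0.0, 0.0, -1.0]]
wrist_force: [-0.1, -0.1, 0.4]
gripper_width: 0.401
gripper_force: 0.0
time_s: 1.6
tcp_pos: [0.4852, -0.1133, 0.2301]
ee_rot: [[-0.33, -0.944, -0.001], [-0.944, 0.33, 0.0], [0.0, 0.001, -1.0]]
wrist_force: [0.9, -0.2, -0.2]
gripper_width: 0.401
gripper_force: 0.0
[ 0.48521964 -0.11327993  0.2300796 ] 160.7067063179276 [ 5.55889928e+00  9.70425278e+00 -1.68933042e+01 -1.07448464e-02
 -6.34802804e+01 -2.48473732e+01]
```

```bash
python3 -m jog '0.4 0 0 -50 0;0.4 0 0 -45 0;0.4 0 0 -32 0;0.4 0 0 0 0;0 0 0 0 0'; python3 -m jog '0 0 0 0 0;0 0 0 0 0;0 0 0 0 0;0 0 0 0 0'; python3 -m jog '0 0 0 25 0;0 0 0 35 0;0 0 0 40 0;0 0 0 0 0'
```

```text
time_s: 2.22
tcp_pos: [0.4864, -0.1142, 0.1049]
ee_rot: [[-0.331, -0.943, 0.002], [-0.943, 0.331, -0.0], [-0.0, -0.002, -1.0]]
wrist_force: [0.7, 0.4, -0.2]
gripper_width: 0.345
gripper_force: 0.0
time_s: 2.72
tcp_pos: [0.4866, -0.1136, 0.1051]
ee_rot: [[-0.33, -0.944, 0.003], [-0.944, 0.33, -0.001], [-0.0, -0.003, -1.0]]
wrist_force: [-1.7, -0.5, 5.8]
gripper_width: 0.222
gripper_force: 30.0
time_s: 3.22
tcp_pos: [0.4878, -0.1133, 0.2071]
ee_rot: [[-0.33, -0.944, 0.008], [-0.944, 0.33, 0.0], [-0.003, -0.008, -1.0]]
wrist_force: [-0.4, -0.5, -1.3]
gripper_width: 0.229
gripper_force: 30.0
```

```bash
python3 -m jog '0 0 -57 0 0;0 0 -57 0 0;0 0 -57 0 0;0 0 -57 0 0;0 0 -57 0 0'; python3 -m jog '0 0 0 0 0;0 0 0 -50 0;0 0 0 -50 0;0 0 0 -35 0;0 0 0 0 0';python3 -m jog '0.4 0 0 0 0;0.4 0 0 0 0;0.4 0 0 40 0;0.4 0 0 55 0;0.4 0 0 40 0'
python3 - <<'E'
from h import *
c=r.capture("top");closures(c)
im=np.hstack([cv2.convertScaleAbs(ortho(c,.0,.39,.7,-.48,-.26,.8),alpha=1.7),cv2.convertScaleAbs(ortho(c,.111,.39,.7,-.2,.2,.8),alpha=1.7)])
cv2.imwrite("pics/o3.png",im[:,:,::-1]);print(im.shape)
E
```

```text
time_s: 3.85
tcp_pos: [0.4852, -0.3998, 0.2023]
ee_rot: [[-0.331, -0.944, -0.001], [-0.944, 0.331, 0.001], [-0.001, 0.002, -1.0]]
wrist_force: [0.6, 0.6, 0.2]
gripper_width: 0.226
gripper_force: 30.0
time_s: 4.47
tcp_pos: [0.4834, -0.3961, 0.065]
ee_rot: [[-0.33, -0.944, -0.007], [-0.944, 0.33, 0.004], [-0.002, 0.008, -1.0]]
wrist_force: [-0.8, 0.6, 0.5]
gripper_width: 0.226
gripper_force: 30.0
time_s: 5.1
tcp_pos: [0.4865, -0.3989, 0.2082]
ee_rot: [[-0.33, -0.944, 0.005], [-0.944, 0.33, -0.003], [0.001, -0.006, -1.0]]
wrist_force: [0.6, -0.4, 0.6]
gripper_width: 0.401
gripper_force: 0.0
box ctr [0.6629 0.01  ] centroid [0.6639 0.0105] size [np.float32(23.2), np.float32(39.8)] short axis deg 22.1 area 695.25
box ctr [0.6385 0.0475] centroid [0.6372 0.0475] size [np.float32(15.6), np.float32(34.6)] short axis deg 45.0 area 286.75
box ctr [0.6362 0.1112] centroid [0.6356 0.1108] size [np.float32(14.0), np.float32(33.5)] short axis deg 121.0 area 254.5
box ctr [0.6122 0.003 ] centroid [0.612 0.003] size [np.float32(40.3), np.float32(40.5)] short axis deg 12.5 area 1259.5
box ctr [ 0.6064 -0.0895] centroid [ 0.6081 -0.0896] size [np.float32(23.2), np.float32(39.7)] short axis deg 84.5 area 608.0
box ctr [0.5711 0.1109] centroid [0.5723 0.1102] size [np.float32(15.9), np.float32(32.2)] short axis deg 64.8 area 250.5
box ctr [0.4911 0.0101] centroid [0.4909 0.0111] size [np.float32(21.1), np.float32(38.5)] short axis deg 101.0 area 618.0
(388, 775, 3)
```

View pics/o3.png

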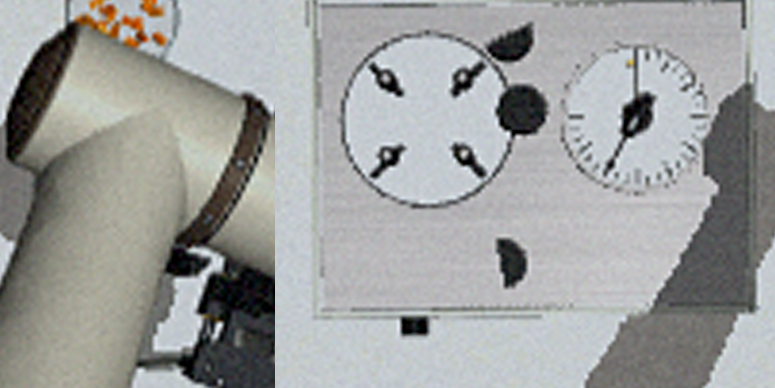

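The half is off the deck, and the other three are unchanged at (512,265), (512,42) and (520,110). The arm hides the bin. Next is half B.

```bash
python3 -m jog '0.45 1 58 0 -8.5;0.45 1 58 0 -8.5;0.45 1 58 0 -8.5;0.45 1 58 0 -8.5;0.45 1 58 0 -8.5'; python3 -m jog '0.45 0 58 0 -8.5;0.45 0 61 0 -8.5;0.45 0 0 0 0;0.45 0 0 0 0'; python3 -m jog '0.45 0 0 -45 0;0.45 0 0 -40 0;0.45 0 0 -20 0;0.45 0 0 0 0;0 0 0 0 0'; python3 -m jog '0 0 0 0 0;0 0 0 0 0;0 0 0 0 0;0 0 0 0 0'; python3 -m jog '0 0 0 25 0;0 0 0 35 0;0 0 0 45 0;0 0 0 0 0'
```

```text
time_s: 5.78
tcp_pos: [0.4909, -0.1066, 0.2051]
ee_rot: [[-0.884, -0.468, 0.004], [-0.468, 0.884, 0.0], [-0.003, -0.001, -1.0]]
wrist_force: [0.7, 0.5, -0.8]
gripper_width: 0.447
gripper_force: 0.0
time_s: 6.28
tcp_pos: [0.4908, 0.0108, 0.2044]
ee_rot: [[-0.981, -0.196, 0.002], [-0.196, 0.981, 0.001], [-0.002, 0.0, -1.0]]
wrist_force: [0.5, -0.0, -0.3]
gripper_width: 0.453
gripper_force: 0.0
time_s: 6.9
tcp_pos: [0.4916, 0.0099, 0.0997]
ee_rot: [[-0.981, -0.193, 0.002], [-0.193, 0.981, 0.0], [-0.002, -0.0, -1.0]]
wrist_force: [-0.3, -0.3, 0.3]
gripper_width: 0.397
gripper_force: 0.0
time_s: 7.4
tcp_pos: [0.4913, 0.0106, 0.0995]
ee_rot: [[-0.981, -0.195, 0.002], [-0.195, 0.981, -0.0], [-0.002, -0.0, -1.0]]
wrist_force: [-0.7, -1.0, 5.9]
gripper_width: 0.222
gripper_force: 30.0
time_s: 7.9
tcp_pos: [0.4928, 0.0113, 0.2071]
ee_rot: [[-0.981, -0.195, 0.008], [-0.195, 0.981, 0.002], [-0.008, 0.001, -1.0]]
wrist_force: [-0.1, 0.4, -0.4]
gripper_width: 0.222
gripper_force: 30.0
```

```bash
python3 -m jog '0 -5 -59 0 0;0 -5 -59 0 0;0 -5 -59 0 0;0 -5 -60 0 0;0 -5 -60 0 0'; python3 -m jog '0 -5 -60 0 0;0 0 0 -50 0;0 0 0 -50 0;0 0 0 -35 0;0 0 0 0 0';python3 -m jog '0.4 0 0 0 0;0.4 0 0 0 0;0.4 0 0 40 0;0.4 0 0 55 0;0.4 0 0 40 0'; python3 -m jog '0.36 20 35.5 0 10.5;0.36 20 35.5 0 10.5;0.36 20 35.5 0 10.5;0.36 20 35.5 0 10.5;0.36 20 35.5 0 10.5'; python3 -m jog '0.36 20.5 35.5 0 10.5;0.36 20.5 35.5 0 10.5;0.36 20.5 35.5 0 10.5;0.36 20.5 35.5 0 10.5;0.36 20.5 35.5 0 10.5'; python3 -m jog '0.36 0 0 0 0;0.36 0 0 0 0'
```

```text
time_s: 8.52
tcp_pos: [0.4649, -0.2879, 0.2024]
ee_rot: [[-0.981, -0.194, -0.001], [-0.194, 0.981, 0.001], [0.001, 0.001, -1.0]]
wrist_force: [1.0, 1.1, -0.5]
gripper_width: 0.227
gripper_force: 30.0
time_s: 9.15
tcp_pos: [0.458, -0.3451, 0.0648]
ee_rot: [[-0.981, -0.194, -0.008], [-0.194, 0.981, 0.004], [0.007, 0.005, -1.0]]
wrist_force: [0.0, -0.2, 1.7]
gripper_width: 0.229
gripper_force: 30.0
time_s: 9.78
tcp_pos: [0.4615, -0.3468, 0.208]
ee_rot: [[-0.981, -0.195, 0.005], [-0.195, 0.981, -0.003], [-0.005, -0.003, -1.0]]
wrist_force: [-0.5, -0.8, -0.7]
gripper_width: 0.4
gripper_force: 0.0
time_s: 10.4
tcp_pos: [0.5616, -0.1676, 0.2055]
ee_rot: [[-0.437, -0.899, 0.003], [-0.899, 0.437, -0.0], [-0.001, -0.003, -1.0]]
wrist_force: [1.7, -0.0, 0.4]
gripper_width: 0.362
gripper_force: 0.0
time_s: 11.02
tcp_pos: [0.664, 0.01, 0.2056]
ee_rot: [[0.447, -0.894, 0.003], [-0.894, -0.447, 0.001], [0.001, -0.003, -1.0]]
wrist_force: [0.4, 0.2, 0.6]
gripper_width: 0.361
gripper_force: 0.0
time_s: 11.28
tcp_pos: [0.663, 0.0085, 0.2045]
ee_rot: [[0.441, -0.898, 0.001], [-0.898, -0.441, 0.0], [0.0, -0.001, -1.0]]
wrist_force: [-0.2, -0.1, -0.4]
gripper_width: 0.365
gripper_force: 0.0
```

```bash
python3 -m jog '0.36 1 1 -45 0;0.36 0 0 -40 0;0.36 0 0 -16 0;0.36 0 0 0 0;0.36 0 0 0 0'; python3 -m jog '0 0 0 0 0;0 0 0 0 0;0 0 0 0 0;0 0 0 0 0;0 0 0 0 0'; python3 -m jog '0 0 0 25 0;0 0 0 35 0;0 0 0 45 0;0 0 0 0 0'
```

```text
time_s: 11.9
tcp_pos: [0.6655, 0.0094, 0.1048]
ee_rot: [[0.441, -0.897, 0.004], [-0.897, -0.441, 0.0], [0.001, -0.004, -1.0]]
wrist_force: [0.0, -0.2, 1.0]
gripper_width: 0.36
gripper_force: 0.0
time_s: 12.52
tcp_pos: [0.6647, 0.0097, 0.1038]
ee_rot: [[0.442, -0.897, 0.002], [-0.897, -0.442, -0.0], [0.001, -0.001, -1.0]]
wrist_force: [-1.0, 0.9, 5.5]
gripper_width: 0.231
gripper_force: 30.0
time_s: 13.02
tcp_pos: [0.6664, 0.0099, 0.212]
ee_rot: [[0.442, -0.897, 0.009], [-0.897, -0.442, 0.001], [0.003, -0.009, -1.0]]
wrist_force: [-0.0, 0.4, 1.0]
gripper_width: 0.226
gripper_force: 30.0
```

```bash
python3 -m jog '0 -19.5 -45 0 0;0 -19.5 -45 0 0;0 -19.5 -45 0 0;0 -19.5 -45 0 0;0 -19.5 -45 0 0'; python3 -m jog '0 -19.5 -45 0 -5;0 -19.5 -45 0 -5;0 -19.5 -45 0 -5;0 0 0 -20 0'; python3 -m jog '0 0 0 -50 0;0 0 0 -40 0;0 0 0 -30 0;0 0 0 0 0;0.4 0 0 0 0';python3 -m jog '0.4 0 0 0 0;0.4 0 0 0 0;0.4 0 0 40 0;0.4 0 0 55 0;0.4 0 0 40 0'; python3 -m jog '0.62 13 44 0 -2;0.62 13 44 0 -3;0.62 13 44 0 -3;0.62 13 44 0 -3;0.62 13 44 0 0'; python3 -m jog '0.62 13 44 0 0;0.62 13 44 0 0;0.62 13 44 0 0;0.62 0 0 0 0;0.62 0 0 0 0'
python3 - <<'E'
from h import *
closures(r.capture("top"))
E
```

```text
time_s: 13.65
tcp_pos: [0.5654, -0.2165, 0.2063]
ee_rot: [[0.441, -0.897, -0.002], [-0.897, -0.441, 0.001], [-0.001, 0.001, -1.0]]
wrist_force: [0.5, 0.3, 0.3]
gripper_width: 0.229
gripper_force: 30.0
time_s: 14.15
tcp_pos: [0.5071, -0.3534, 0.1875]
ee_rot: [[0.189, -0.982, 0.002], [-0.982, -0.189, -0.001], [0.001, -0.001, -1.0]]
wrist_force: [0.9, 0.3, -0.4]
gripper_width: 0.228
gripper_force: 30.0
time_s: 14.78
tcp_pos: [0.5088, -0.3508, 0.0683]
ee_rot: [[0.195, -0.981, 0.001], [-0.981, -0.195, -0.001], [0.001, -0.001, -1.0]]
wrist_force: [0.2, -0.1, 0.8]
gripper_width: 0.274
gripper_force: 0.0
time_s: 15.4
tcp_pos: [0.5087, -0.3507, 0.206]
ee_rot: [[0.194, -0.981, 0.004], [-0.981, -0.194, -0.002], [0.002, -0.003, -1.0]]
wrist_force: [0.2, -0.5, 0.1]
gripper_width: 0.399
gripper_force: 0.0
time_s: 16.02
tcp_pos: [0.5735, -0.1289, 0.2035]
ee_rot: [[0.003, -1.0, 0.002], [-1.0, -0.003, 0.0], [-0.0, -0.002, -1.0]]
wrist_force: [0.1, 0.1, 0.5]
gripper_width: 0.617
gripper_force: 0.0
time_s: 16.65
tcp_pos: [0.612, 0.0016, 0.2029]
ee_rot: [[0.004, -1.0, 0.0], [-1.0, -0.004, 0.0], [-0.0, -0.0, -1.0]]
wrist_force: [0.2, -0.1, -0.2]
gripper_width: 0.623
gripper_force: 0.0
box ctr [ 0.6061 -0.0894] centroid [ 0.6081 -0.0895] size [np.float32(23.5), np.float32(40.6)] short axis deg 83.1 area 617.5
```

```bash
python3 -m jog '0.62 1 1 -45 0;0.62 0 0 -40 0;0.62 0 0 -16 0;0.62 0 0 0 0;0 0 0 0 0'; python3 -m jog '0 0 0 0 0;0 0 0 0 0;0 0 0 0 0;0 0 0 0 0;0 0 0 0 0'; python3 -m jog '0 0 0 25 0;0 0 0 35 0;0 0 0 45 0;0 0 0 0 0'
```

```text
time_s: 17.32
tcp_pos: [0.6145, 0.0024, 0.1035]
ee_rot: [[0.003, -1.0, 0.003], [-1.0, -0.003, 0.0], [-0.0, -0.003, -1.0]]
wrist_force: [0.9, 0.3, 0.0]
gripper_width: 0.567
gripper_force: 0.0
time_s: 17.95
tcp_pos: [0.614, 0.0027, 0.1031]
ee_rot: [[0.004, -1.0, 0.002], [-1.0, -0.004, 0.0], [-0.0, -0.002, -1.0]]
wrist_force: [-0.8, -0.1, 5.6]
gripper_width: 0.442
gripper_force: 30.0
time_s: 18.45
tcp_pos: [0.6154, 0.003, 0.211]
ee_rot: [[0.004, -1.0, 0.009], [-1.0, -0.004, 0.001], [-0.001, -0.009, -1.0]]
wrist_force: [0.1, 0.8, -0.6]
gripper_width: 0.438
gripper_force: 30.0
```

```bash
python3 -m jog '0 -16 -47 0 0;0 -16 -47 0 0;0 -16 -47 0 0;0 -16 -47 0 0;0 -16 -47 0 0'; python3 -m jog '0 -16 -47 0 0;0 -16 -47 0 0;0 -16 -47 0 0;0 0 0 0 0;0 0 0 -20 0'; python3 -m jog '0 0 0 -50 0;0 0 0 -40 0;0 0 0 -24 0;0 0 0 0 0;0.6 0 0 0 0';python3 -m jog '0.6 0 0 0 0;0.6 0 0 0 0;0.6 0 0 40 0;0.6 0 0 55 0;0.6 0 0 40 0'; python3 -m jog '0.65 -10 59 0 0;0.65 -10 59 0 0;0.65 -10 59 0 0;0.65 -10 59 0 0;0.65 -10 59 0 0'; python3 -m jog '0.65 -10 59 0 0;0.65 -10 59 0 0;0.65 -10 59 0 0;0.65 0 0 0 0'
python3 - <<'E'
from h import *
c=r.capture("top");pickle.dump(c,open("top2.pkl","wb"))
s=r.capture("scene");pickle.dump(s,open("scene2.pkl","wb"))
a=cv2.convertScaleAbs(ortho(c,.0,.38,.7,-.48,.2,.9),alpha=1.7)
b=cv2.resize(s["pixels"][120:260,40:440],(755,264),interpolation=cv2.INTER_CUBIC);b=cv2.convertScaleAbs(b,alpha=1.4)
a=cv2.copyMakeBorder(a,0,0,0,max(0,756-a.shape[1]),cv2.BORDER_CONSTANT)[:330,:755]
cv2.imwrite("pics/o4.png",np.vstack([a,b])[:,:,::-1])
E
```

```text
time_s: 19.08
tcp_pos: [0.532, -0.2335, 0.2054]
ee_rot: [[0.004, -1.0, -0.002], [-1.0, -0.004, 0.001], [-0.001, 0.002, -1.0]]
wrist_force: [0.9, -0.3, -0.2]
gripper_width: 0.435
gripper_force: 30.0
time_s: 19.7
tcp_pos: [0.4856, -0.3738, 0.1868]
ee_rot: [[0.002, -1.0, 0.002], [-1.0, -0.002, -0.001], [0.001, -0.002, -1.0]]
wrist_force: [0.2, -0.5, -0.3]
gripper_width: 0.437
gripper_force: 30.0
time_s: 20.32
tcp_pos: [0.486, -0.3733, 0.0734]
ee_rot: [[0.005, -1.0, 0.001], [-1.0, -0.005, -0.001], [0.001, -0.001, -1.0]]
wrist_force: [0.0, 0.9, -0.8]
gripper_width: 0.487
gripper_force: 0.0
time_s: 20.95
tcp_pos: [0.4857, -0.3738, 0.2109]
ee_rot: [[0.004, -1.0, 0.003], [-1.0, -0.004, -0.002], [0.002, -0.003, -1.0]]
wrist_force: [0.4, -0.6, -0.0]
gripper_width: 0.6
gripper_force: 0.0
time_s: 21.58
tcp_pos: [0.4348, -0.0768, 0.2084]
ee_rot: [[0.003, -1.0, 0.002], [-1.0, -0.003, 0.0], [-0.0, -0.002, -1.0]]
wrist_force: [1.5, 0.6, 0.6]
gripper_width: 0.649
gripper_force: 0.0
time_s: 22.08
tcp_pos: [0.4049, 0.102, 0.2085]
ee_rot: [[0.011, -1.0, 0.002], [-1.0, -0.011, 0.002], [-0.002, -0.002, -1.0]]
wrist_force: [0.3, -0.5, 0.5]
gripper_width: 0.651
gripper_force: 0.0
```

View pics/o4.png

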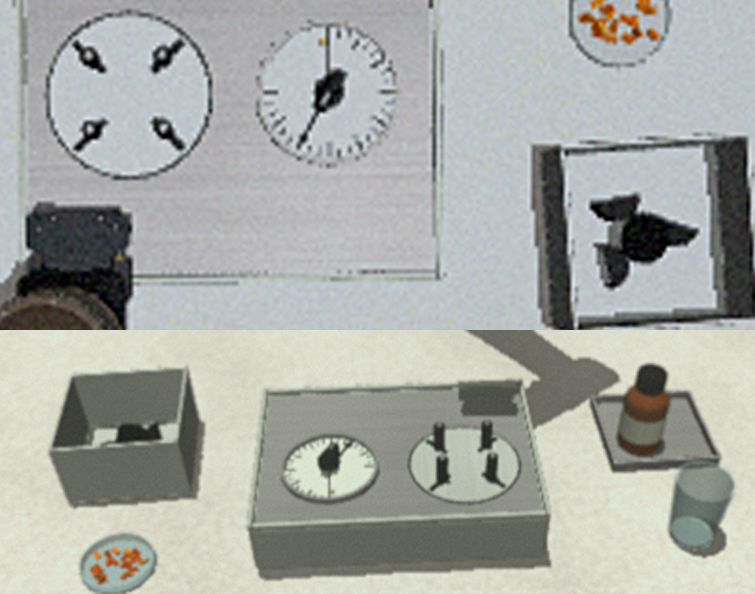

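All four closures are in the bin at (640,240) and the deck is clear. The bottle still stands in the tray at (645,410) in the lower panel. I refine its position from both cameras.

Run:
```python
from h import *
from scipy.optimize import minimize
t=np.linspace(0,2*np.pi,40)
masks={}
for n in("top","scene"):
    c=cam(n,n+".pkl");p=c["pixels"].astype(int)
    m=(p.max(2)<48).astype(np.uint8)
    uv=proj(c,[.485,.339,.115]).astype(int)
    w=np.zeros_like(m);w[uv[1]-16:uv[1]+17,uv[0]-16:uv[0]+17]=1
    masks[n]=(c,m*w,w); print(n,uv,(m*w).sum())
def iou(x):
    s=0
    for n,(c,m,w) in masks.items():
        P=np.array([[x[0]+.0195*np.cos(a),x[1]+.0195*np.sin(a),z] for a in t for z in(.101,.127)])
        h=cv2.convexHull((proj(c,P)*16).round().astype(np.int32))
        k=np.zeros_like(m);cv2.fillConvexPoly(k,h,1,cv2.LINE_8,4)
        s-=(k&m).sum()/max(1,(k|m).sum())
    return s
b=min((iou((a,q)),a,q) for a in np.arange(.475,.496,.0005) for q in np.arange(.329,.350,.0005));print(b)
```

```text
top [151 219] 282
scene [385 146] 196
(np.float64(-1.2571786833855798), np.float64(0.485), np.float64(0.34))
```

```bash
python3 -m jog '0.65 16 47.5 0 0;0.65 16 47.5 0 0;0.65 16 47.5 0 0;0.65 16 47.5 0 0;0.65 16 47.5 0 0'; python3 -m jog '0.65 0 0 0 0;0.65 0 0 -20 0;0.65 0 0 -10 0;0.65 0 0 0 0'
```

```text
time_s: 22.8
tcp_pos: [0.4868, 0.3356, 0.2076]
ee_rot: [[0.0, -1.0, -0.0], [-1.0, -0.0, -0.0], [0.0, 0.0, -1.0]]
wrist_force: [0.3, 0.7, 0.6]
gripper_width: 0.651
gripper_force: 0.0
time_s: 23.3
tcp_pos: [0.4852, 0.3343, 0.177]
ee_rot: [[0.002, -1.0, -0.001], [-1.0, -0.002, -0.001], [0.001, 0.001, -1.0]]
wrist_force: [0.1, -0.1, 1.1]
gripper_width: 0.649
gripper_force: 0.0
```

```bash
python3 -m jog '0.65 0 5 0 0;0.65 0 0 -30 0;0.65 0 0 -25 0;0.65 0 0 -18 0;0.65 0 0 0 0'; python3 -m jog '0 0 0 0 0;0 0 0 0 0;0 0 0 0 0;0 0 0 0 0;0 0 0 0 0'; python3 -m jog '0 0 0 10 0;0 0 0 20 0;0 0 0 35 0;0 0 0 45 0;0 0 0 0 0'
```

```text
time_s: 23.92
tcp_pos: [0.4848, 0.3409, 0.1039]
ee_rot: [[0.004, -1.0, -0.001], [-1.0, -0.004, -0.002], [0.002, 0.001, -1.0]]
wrist_force: [-0.3, -0.3, -1.3]
gripper_width: 0.652
gripper_force: 0.0
time_s: 24.55
tcp_pos: [0.4853, 0.3414, 0.1056]
ee_rot: [[0.004, -1.0, 0.001], [-1.0, -0.004, 0.001], [-0.001, -0.001, -1.0]]
wrist_force: [-2.7, 0.1, 5.6]
gripper_width: 0.436
gripper_force: 30.0
time_s: 25.18
tcp_pos: [0.487, 0.3426, 0.2188]
ee_rot: [[0.004, -1.0, 0.007], [-1.0, -0.004, 0.006], [-0.006, -0.007, -1.0]]
wrist_force: [0.2, -0.3, -2.6]
gripper_width: 0.437
gripper_force: 30.0
```

```bash
python3 -m jog '0 0 0 30 0;0 10 -20 5 0;0 15 -35 0 0;0 20 -45 0 0;0 20 -45 0 0'; python3 -m jog '0 20 -45 0 0;0 17 -38 0 0;0 12 -25 0 0;0 5 -10 0 0;0 0 0 0 0'; python3 -m jog '0 0 0 0 0;0 0 0 0 0;0 0 0 0 0'
python3 - <<'E'
from h import *
s=r.capture("scene");pickle.dump(s,open("scene3.pkl","wb"));print(r.sense()["tcp_pos"])
u=proj(s,[.607,.08,.15]).astype(int);print(u)
x,y=u[0]-70,u[1]-75
im=cv2.convertScaleAbs(cv2.resize(s["pixels"][y:y+130,x:x+140],None,fx=4,fy=4,interpolation=cv2.INTER_CUBIC),alpha=1.4)
cv2.imwrite("pics/s3.png",im[:,:,::-1])
E
```

```text
time_s: 25.8
tcp_pos: [0.5498, 0.1935, 0.2475]
ee_rot: [[0.003, -1.0, -0.003], [-1.0, -0.003, -0.001], [0.001, 0.003, -1.0]]
wrist_force: [0.2, 0.2, -2.9]
gripper_width: 0.443
gripper_force: 30.0
time_s: 26.42
tcp_pos: [0.6038, 0.0772, 0.2483]
ee_rot: [[0.002, -1.0, -0.002], [-1.0, -0.002, -0.0], [0.0, 0.002, -1.0]]
wrist_force: [-0.5, -0.1, -2.5]
gripper_width: 0.441
gripper_force: 30.0
time_s: 26.8
tcp_pos: [0.604, 0.0789, 0.2497]
ee_rot: [[0.005, -1.0, 0.0], [-1.0, -0.005, 0.0], [-0.0, -0.0, -1.0]]
wrist_force: [0.4, 0.4, -1.8]
gripper_width: 0.438
gripper_force: 30.0
[0.60404599 0.07874147 0.24968995]
[287 170]
```

View pics/s3.png

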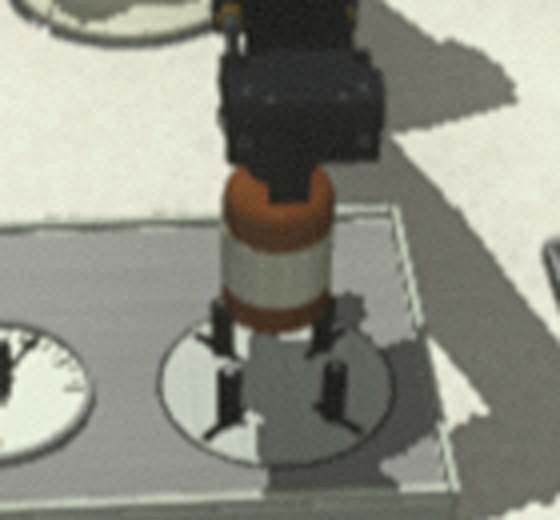

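Run:
```python
from h import *
s=cam(0,"scene3.pkl");u0=np.array([217,95.])
for y in(.076,.078,.08): print(y,(proj(s,[.604,y,.175])-u0)*4)
p=np.array([[218,303],[325,298],[230,364],[336,361]])/4+u0
w=ray(s,p,.125);print(w,w.mean(0))
```

```text
0.076 [275.91152953 264.6351201 ]
0.078 [279.43084582 264.53215121]
0.08 [282.94987268 264.42915937]
[[0.57785995 0.04472258]
 [0.57620158 0.1086573 ]
 [0.63169015 0.04887529]
 [0.63188877 0.1098632 ]] [0.60441011 0.07802959]
```

The bottle hangs upright over the plate: its axis is at column 277 in the crop, and the pins average 277.5. It needs a correction of about +2 mm in x and +1.5 mm in y, then it can be lowered.

```bash
python3 -m jog '0 2 1.5 0 0;0 0 0 -12 0;0 0 0 -12 0;0 0 0 -10 0;0 0 0 0 0'; python3 -m jog '0 0 0 -8 0;0 0 0 -7 0;0 0 0 0 0;0 0 0 0 0'
python3 - <<'E'
from h import *
s=r.capture("scene");print(r.sense()["tcp_pos"],r.sense()["moment"])
im=cv2.convertScaleAbs(cv2.resize(s["pixels"][95:225,217:357],None,fx=4,fy=4,interpolation=cv2.INTER_CUBIC),alpha=1.4)
cv2.imwrite("pics/s4.png",im[:,:,::-1])
E
```

```text
time_s: 27.48
tcp_pos: [0.6055, 0.0793, 0.2139]
ee_rot: [[0.003, -1.0, -0.003], [-1.0, -0.003, -0.001], [0.001, 0.003, -1.0]]
wrist_force: [0.4, 0.3, -1.9]
gripper_width: 0.44
gripper_force: 30.0
time_s: 27.98
tcp_pos: [0.6064, 0.0796, 0.2007]
ee_rot: [[0.004, -1.0, 0.0], [-1.0, -0.004, -0.0], [0.0, -0.0, -1.0]]
wrist_force: [0.5, -0.4, -2.9]
gripper_width: 0.44
gripper_force: 30.0
[0.60641357 0.07964313 0.20090365] [ 0.07276423  0.0613367  -0.02521039]
```

View pics/s4.png

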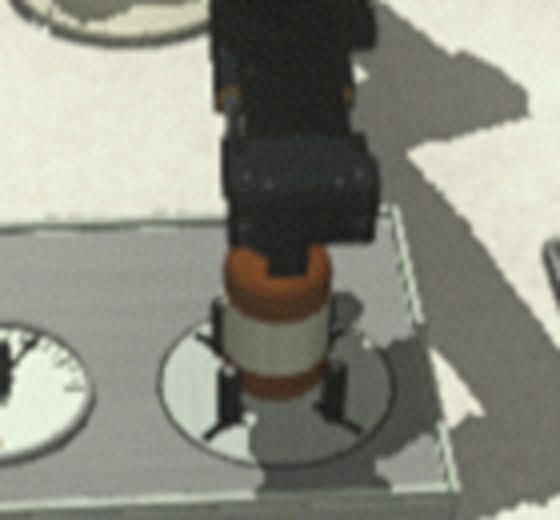

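The bottle is between the pins and centred. I lower it onto the plate.

```bash
python3 -m jog '0 0 0.5 -5 0;0 0 0 -4 0;0 0 0 0 0;0 0 0 0 0'; python3 -m jog '0 0 0 -2 0;0 0 0 0 0;0 0 0 0 0'; python3 -m jog '0 0 0 -2 0;0 0 0 0 0;0 0 0 0 0'
```

```text
time_s: 28.52
tcp_pos: [0.6063, 0.0801, 0.1916]
ee_rot: [[0.004, -1.0, 0.0], [-1.0, -0.004, -0.0], [0.0, -0.0, -1.0]]
wrist_force: [-0.7, 0.3, -2.6]
gripper_width: 0.444
gripper_force: 30.0
time_s: 28.9
tcp_pos: [0.6062, 0.0801, 0.1896]
ee_rot: [[0.003, -1.0, 0.0], [-1.0, -0.003, 0.0], [0.0, -0.0, -1.0]]
wrist_force: [-0.1, 0.1, -2.2]
gripper_width: 0.441
gripper_force: 30.0
time_s: 29.28
tcp_pos: [0.6062, 0.0801, 0.1875]
ee_rot: [[0.003, -1.0, 0.0], [-1.0, -0.003, -0.0], [0.0, -0.0, -1.0]]
wrist_force: [-0.0, 0.7, -3.1]
gripper_width: 0.436
gripper_force: 30.0
```

```bash
python3 -m jog '0 0 0 -1 0;0 0 0 0 0;0 0 0 0 0'; python3 -m jog '0 0 0 -1 0;0 0 0 0 0;0 0 0 0 0'
```

```text
time_s: 29.65
tcp_pos: [0.6063, 0.0801, 0.1867]
ee_rot: [[0.003, -1.0, 0.0], [-1.0, -0.003, 0.0], [-0.0, -0.0, -1.0]]
wrist_force: [0.1, -0.2, -1.6]
gripper_width: 0.438
gripper_force: 30.0
time_s: 30.02
tcp_pos: [0.6063, 0.0801, 0.1866]
ee_rot: [[0.004, -1.0, 0.001], [-1.0, -0.004, -0.0], [0.0, -0.001, -1.0]]
wrist_force: [-1.8, 0.3, 6.2]
gripper_width: 0.442
gripper_force: 30.0
```

It touched down: the vertical force changed sign at TCP z 0.1866. I release, lift, and move over the knob while turning to its angle.

```bash
python3 -m jog '0.47 0 0 0 0;0.55 0 0 0 0;0.65 0 0 0 0;0.65 0 0 0 0;0.65 0 0 0 0'; python3 -m jog '0.65 0 0 10 0;0.65 0 0 25 0;0.65 0 0 30 0;0.65 0 0 0 0'; python3 -m jog '0.65 0 -15.4 0 -10.5;0.65 0 -15.4 0 -10.5;0.5 0 -15.4 0 -10.5;0.4 0 -15.4 0 -10.5;0.4 0 -15.4 0 -10.5';python3 -m jog '0.4 0 -15.4 0 -10.5;0.4 0 -15.4 0 -10.5;0.4 0 -15.4 0 -10.5;0.4 0 -15.4 0 -10.5;0.4 0 -15.4 0 -10.5';python3 -m jog '0.4 0 -15.4 0 -10.5;0.4 0 0 0 -0.5;0.4 0 0 0 0'
python3 - <<'E'
from h import *
S=r.sense();print(S["tcp_pos"],S["joints"],np.degrees(np.arctan2(S['ee_rot'][1,1],S['ee_rot'][0,1])))
s=r.capture("scene");c=r.capture("top")
a=cv2.resize(s["pixels"][95:225,167:357],None,fx=3,fy=3,interpolation=cv2.INTER_CUBIC)
cv2.imwrite("pics/s5.png",cv2.convertScaleAbs(a,alpha=1.4)[:,:,::-1])
E
```

```text
time_s: 30.65
tcp_pos: [0.6063, 0.0801, 0.1854]
ee_rot: [[0.003, -1.0, 0.0], [-1.0, -0.003, 0.0], [-0.0, -0.0, -1.0]]
wrist_force: [-1.0, -0.1, -0.6]
gripper_width: 0.645
gripper_force: 0.0
time_s: 31.15
tcp_pos: [0.6078, 0.0804, 0.2544]
ee_rot: [[0.004, -1.0, 0.007], [-1.0, -0.004, 0.002], [-0.002, -0.007, -1.0]]
wrist_force: [-0.3, 1.0, -0.5]
gripper_width: 0.651
gripper_force: 0.0
time_s: 31.78
tcp_pos: [0.6058, 0.0026, 0.25]
ee_rot: [[-0.795, -0.607, -0.001], [-0.607, 0.795, 0.0], [0.001, 0.001, -1.0]]
wrist_force: [-0.1, 0.1, -0.3]
gripper_width: 0.434
gripper_force: 0.0
time_s: 32.4
tcp_pos: [0.6058, -0.0744, 0.25]
ee_rot: [[-0.965, 0.261, -0.001], [0.261, 0.965, 0.0], [0.001, -0.0, -1.0]]
wrist_force: [0.6, 0.2, 0.5]
gripper_width: 0.401
gripper_force: 0.0
time_s: 32.78
tcp_pos: [0.606, -0.089, 0.2502]
ee_rot: [[-0.901, 0.433, -0.001], [0.433, 0.901, 0.0], [0.001, -0.0, -1.0]]
wrist_force: [-0.2, -0.4, -0.1]
gripper_width: 0.397
gripper_force: 0.0
[ 0.60602937 -0.08895519  0.25022579] [ 6.76545288e+00  2.01294864e+01  4.17663277e-01 -1.44335572e-02
 -7.03161398e+01 -1.22418174e+02] 64.34241479688538
```

View pics/s5.png

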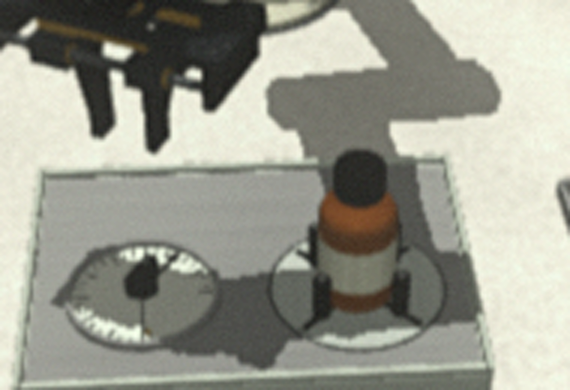

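The bottle stands upright between the pins at (358,230), and the gripper is above the knob at (142,275). I descend and grip the knob.

```bash
python3 -m jog '0.4 1 -0.5 -50 0;0.4 0 0 -50 0;0.4 0 0 -30 0;0.4 0 0 -15 0;0.4 0 0 0 0'; python3 -m jog '0.4 0 0 0 0;0 0 0 0 0;0 0 0 0 0;0 0 0 0 0;0 0 0 0 0'
```

```text
time_s: 33.5
tcp_pos: [0.6071, -0.0896, 0.1051]
ee_rot: [[-0.901, 0.434, -0.001], [0.434, 0.901, -0.0], [0.001, -0.001, -1.0]]
wrist_force: [0.2, 0.1, 0.5]
gripper_width: 0.401
gripper_force: 0.0
time_s: 34.12
tcp_pos: [0.6069, -0.0917, 0.1062]
ee_rot: [[-0.9, 0.435, -0.001], [0.435, 0.9, -0.003], [-0.0, -0.003, -1.0]]
wrist_force: [-1.3, -6.7, 1.6]
gripper_width: 0.137
gripper_force: 30.0
```

```bash
python3 -m jog '0 0 -2.5 0 0;0 0 0 0 5;0 0 0 0 10;0 0 0 0 10;0 0 0 0 10'; python3 -m jog '0 0 0 0 10;0 0 0 0 10;0 0 0 0 10;0 0 0 0 10;0 0 0 0 10'; python3 -m jog '0 0 0 0 10;0 0 0 0 10;0 0 0 0 10;0 0 0 0 10;0 0 0 0 10'; python3 -m jog '0 0 0 0 10;0 0 0 0 10;0 0 0 0 10;0 0 0 0 10;0 0 0 0 0'
python3 -c "
from station import r
s=r.sense();print(s['moment'],s['joints'])"
```

```text
time_s: 34.75
tcp_pos: [0.6069, -0.0916, 0.1062]
ee_rot: [[-0.986, -0.166, -0.0], [-0.166, 0.986, 0.001], [0.0, 0.001, -1.0]]
wrist_force: [-1.8, 2.4, 4.3]
gripper_width: 0.138
gripper_force: 30.0
time_s: 35.38
tcp_pos: [0.6067, -0.0914, 0.1062]
ee_rot: [[-0.507, -0.862, -0.001], [-0.862, 0.507, 0.001], [-0.001, 0.001, -1.0]]
wrist_force: [-4.0, 3.6, 5.4]
gripper_width: 0.138
gripper_force: 30.0
time_s: 36.0
tcp_pos: [0.6064, -0.0914, 0.1062]
ee_rot: [[0.334, -0.942, -0.001], [-0.942, -0.334, 0.001], [-0.001, 0.001, -1.0]]
wrist_force: [-3.7, 2.9, 5.5]
gripper_width: 0.132
gripper_force: 30.0
time_s: 36.62
tcp_pos: [0.6062, -0.0915, 0.1062]
ee_rot: [[0.86, -0.511, -0.002], [-0.511, -0.86, 0.001], [-0.002, 0.0, -1.0]]
wrist_force: [-4.3, 3.7, 5.5]
gripper_width: 0.136
gripper_force: 30.0
[0.88141699 1.26724743 0.02286155] [  6.49232124  27.27134464 -10.42060207  -0.07433514 -52.40976215
  52.83139631]
```

```bash
python3 -m jog '0 0 -1 0 9;0 0 0 0 9;0 0 0 0 8;0 0 0 0 0;0 0 0 0 0'; python3 -c "
from station import r
s=r.sense();print(s['moment'])"; python3 -m jog '0 0 0 0 3;0 0 0 0 0;0 0 0 0 0';python3 -c "
from station import r
s=r.sense();print(s['moment'])"; python3 -m jog '0 0 0 0 2;0 0 0 0 0;0 0 0 0 0';python3 -c "
from station import r
s=r.sense();print(s['moment'])"
```

```text
time_s: 37.25
tcp_pos: [0.6062, -0.0918, 0.1062]
ee_rot: [[0.997, -0.083, -0.002], [-0.083, -0.997, 0.002], [-0.002, -0.002, -1.0]]
wrist_force: [-4.0, 5.5, 5.6]
gripper_width: 0.135
gripper_force: 30.0
[1.58462231 1.44191341 0.00695072]
time_s: 37.62
tcp_pos: [0.6062, -0.0918, 0.1062]
ee_rot: [[1.0, -0.031, -0.002], [-0.031, -1.0, 0.002], [-0.002, -0.002, -1.0]]
wrist_force: [-4.9, 6.5, 6.4]
gripper_width: 0.137
gripper_force: 30.0
[1.54041217 1.43490279 0.07309234]
time_s: 38.0
tcp_pos: [0.6062, -0.0918, 0.1062]
ee_rot: [[1.0, 0.004, -0.002], [0.004, -1.0, 0.002], [-0.002, -0.002, -1.0]]
wrist_force: [-5.3, 5.7, 6.5]
gripper_width: 0.134
gripper_force: 30.0
[1.55458968 1.46612076 0.04954465]
```

```bash
for i in 1; do python3 -m jog '0 0 0 0 1.5;0 0 0 0 0;0 0 0 0 0';python3 -c "
from station import r
s=r.sense();print(s['moment'])"; python3 -m jog '0 0 0 0 1.5;0 0 0 0 0;0 0 0 0 0';python3 -c "
from station import r
s=r.sense();print(s['moment'],s['joints'][5])"; done
```

```text
time_s: 38.38
tcp_pos: [0.6062, -0.0918, 0.1062]
ee_rot: [[1.0, 0.029, -0.002], [0.029, -1.0, 0.002], [-0.002, -0.002, -1.0]]
wrist_force: [-4.3, 6.3, 6.6]
gripper_width: 0.136
gripper_force: 30.0
[ 1.54566301  1.41360747 -0.22797139]
time_s: 38.75
tcp_pos: [0.6062, -0.0918, 0.1062]
ee_rot: [[0.999, 0.054, -0.002], [0.054, -0.999, 0.002], [-0.002, -0.002, -1.0]]
wrist_force: [-4.4, 5.3, 5.5]
gripper_width: 0.134
gripper_force: 30.3
[ 1.51634427  1.42077994 -0.47296231] 86.76897865724605
```

The moment about z is rising, so the knob is against its stop. I ease off slightly, release and lift.

```bash
python3 -m jog '0 0 0 0 -1.2;0 0 0 0 0;0.2 0 0 0 0;0.4 0 0 0 0;0.4 0 0 0 0'; python3 -m jog '0.4 0 0 20 0;0.4 0 0 40 0;0.4 0 0 50 0;0.4 0 0 50 0;0.4 0 0 0 0'; python3 -m jog '0.4 -50 -30 0 0;0.4 -50 -30 0 0;0.4 -50 -30 0 0;0.4 0 0 0 0;0.4 0 0 0 0'
python3 - <<'E'
from h import *
c=r.capture("top");s=r.capture("scene")
a=ortho(c,.093,.42,.7,-.48,.2,.9)
b=cv2.resize(s["pixels"][110:260,40:440],(a.shape[1],int(150*a.shape[1]/400)),interpolation=cv2.INTER_CUBIC)
cv2.imwrite("pics/f.png",cv2.convertScaleAbs(np.vstack([a,b]),alpha=1.5)[:,:,::-1])
E
```

```text
time_s: 39.38
tcp_pos: [0.6072, -0.0935, 0.1053]
ee_rot: [[0.999, 0.035, -0.0], [0.035, -0.999, -0.0], [-0.0, 0.0, -1.0]]
wrist_force: [-0.7, 0.6, -0.0]
gripper_width: 0.338
gripper_force: 0.0
time_s: 40.0
tcp_pos: [0.6096, -0.0937, 0.2709]
ee_rot: [[0.999, 0.035, 0.011], [0.035, -0.999, -0.0], [0.011, 0.001, -1.0]]
wrist_force: [0.7, 0.9, -0.3]
gripper_width: 0.399
gripper_force: 0.0
time_s: 40.62
tcp_pos: [0.4573, -0.1834, 0.2652]
ee_rot: [[0.999, 0.034, 0.0], [0.034, -0.999, 0.0], [0.0, -0.0, -1.0]]
wrist_force: [0.3, 0.5, -0.0]
gripper_width: 0.402
gripper_force: 0.0
```

View pics/f.png

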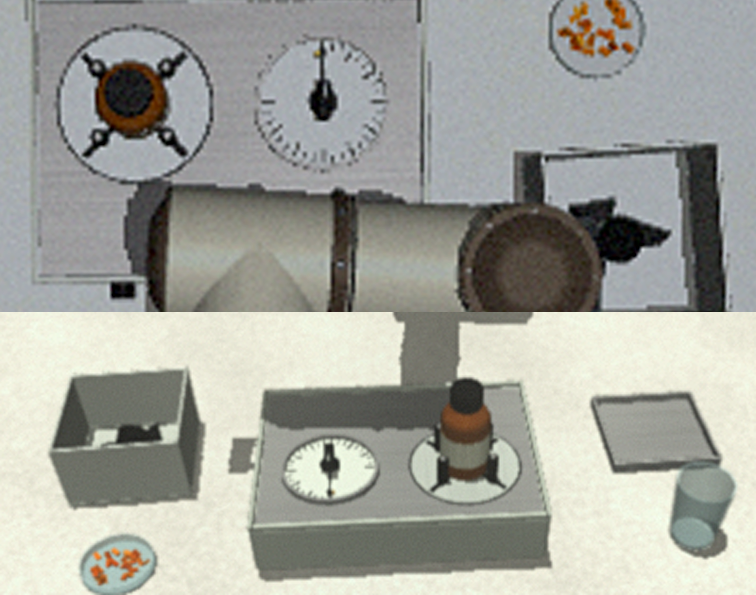

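The pointer is at zero beside the brass pin (322,50). The bottle is centred on the plate at (130,98), the closures are in the bin, and the beaker and dish are untouched.

```bash
python3 -c "
from station import r
print(r.finish_job())"
```

```text
the job is handed in; nothing more can be done
None
```

The job is handed in, with no verdict returned; the last pictures show all four spent closures in the bin, the bottle upright between the pins, the peak pointer at its zero stop, and the beaker and dish in place.

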